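Prop the slipped soldering board up against the firebricks

TASK

The soldering board has slipped down against the firebrick wall. Push its foot back in towards the bricks until the board leans steeply again, at about 70 degrees to the bench with its head against the bricks, and leave the steel bench block flat on the bench with a long side snug and square against the middle of the board's foot, as a stop so that it cannot slip again. Do not let the board fall flat, and do not disturb the dish, the pliers or the little anvil.

Things in the scene. Friction and masses are not known exactly. Their poses are not given: they have to be found in the camera images.
- wall: Fixed upright wall of cream firebricks, 345 mm long, 228 mm high, 64 mm thick. Origin: at bench height, midway along the bottom of the face that the board leans on. x along the wall, y straight out of that face towards the board's foot, z up. Its place and heading vary.
- board: Loose pale grey slab, one face scorched, 110 mm wide (x, along the wall), 13 mm thick (y, out of its scorched face, away from the wall), 200 mm long (z, foot to head), 0.3 kg. Origin: centre of the foot end face. Starts at 45 degrees to the bench, held by friction (about 0.6); stays at any steeper lean. Pushing its foot level towards the wall slides the head up: 10 N at first, less later.
- board_front_edge (a point): Middle of the board's foot edge on the working-face (room) side, 6.5 mm from the foot centre along the board's y: the edge that a stop touches. At a lean of 70 degrees it is 81 mm out from the face of the wall and 4 mm above the bench.
- board_back_edge (a point): Middle of the board's foot edge on the back side, the edge that stands on the bench; at a lean of 70 degrees it is 68 mm out from the face of the wall.
- board_head_edge (a point): Middle of the back edge of the board's head, 200 mm from the back foot edge: the edge that rests on the bricks.
- block: Loose plain steel bench block, 90 mm (x) by 50 mm (y) by 24 mm high (z), about 0.8 kg, lying flat on the bench in the open on the board's room side, turned at random. Origin: centre of its underside. It can be gripped across its 50 mm width or slid (about 5 N).
- dish: Bystander: small white porcelain bowl, 72 mm across, 28 mm high, mouth up, on the bench beside the board near the wall's +x end. Origin: centre of its underside.
- pliers: Bystander: round-nose pliers with dark dipped handles lying flat, about 145 mm long, 55 mm wide, 11 mm high. Origin: under the pivot; x points to the jaw tips, 50 mm away.
- anvil: Bystander: little horn anvil on a round wooden foot, 84 mm across, 77 mm high. Origin: centre of the underside; x points away from the horn.
Not all that is in view belongs to the job. What is shaped like the block but brown is not meant. Of the things like the board, leave any that is purple; of the rest the smaller one is meant.

How it is judged:
At the end, for the whole second after the job is handed in: Board at rest at 64 to 76 degrees to the bench, back foot edge on the bench and back head edge on the bricks (6 mm), square to the wall (7 deg); block flat, at rest, a long side against the front foot edge (gap up to 5 mm), square to it (7 deg), centred within 30 mm (angle between board's own z axis and vertical between 0.244 and 0.454 rad and y of board_head_edge in the frame of wall between -0.006 and 0.006 m and y of board_back_edge in the frame of wall above 0.03 m and height (world z) of board_back_edge below 0.006 m and angle between the x axis of board and the x axis of wall, either way round below 0.12 rad and angle between the x axis of block and the x axis of board, either way round below 0.12 rad and (y of board_front_edge in the frame of block between -0.03 and -0.021 m or y of board_front_edge in the frame of block between 0.021 and 0.03 m) and x of board_front_edge in the frame of block between -0.03 and 0.03 m and height (world z) of block between -0.004 and 0.004 m and angle between block's own z axis and vertical below 0.05 rad and linear speed of each of board, block below 0.01 m/s); the robot touches nothing.
It fails at once if the board falls flat (angle between board's own z axis and vertical above 1.2 rad).
It fails at once if the dish is disturbed (moved more than 15 mm) (distance of dish from where it was at the start of the episode above 0.015 m).
It fails at once if the pliers are disturbed (moved more than 15 mm) (distance of pliers from where it was at the start of the episode above 0.015 m).
It fails at once if the anvil is disturbed (moved more than 15 mm) (distance of anvil from where it was at the start of the episode above 0.015 m).
It also fails if it takes over 48 s, if anything falls off the work surface, if the arm or the gripper's body presses on something with over 40 N, if the wrist force passes 120 N, or if a joint passes its speed limit or range.

ROBOT

A 6-joint arm with a two-finger parallel gripper is mounted at the origin on the work surface. World frame = base frame: x ahead of the robot, y to its left, z up, the work surface at z = 0. Lengths are in m, angles in rad, forces in N, time in s.
With the tool pointing down it reaches from about 0.325 to 0.9 m from the base axis. Payload 3.5 kg.
Tool frame: the origin (TCP) lies midway between the tips of the shut fingers; the grasp point (between the pads) lies 19 mm behind it; z points along the fingers, y is the line along which they close (so a half turn about z gives the same grasp; the last joint's range is limited). The gripper opens to 85 mm and grips with 20 to 120 N. Pads are 22 mm wide; open, the fingers measure 114 mm over their backs; the gripper's body (76 mm by 85 mm) begins 54 mm behind the grasp point. The pads swing forward as they close: fully open they stand 13 mm farther back than shut.
Start: joints at [1.077, 0.276, -0.026, 1.268, 0, 1.467], TCP at [0.238, 0.578, 0.231] pointing down, gripper open.
Joint ranges: [-3.12, 3.12], [-0.85, 1.88], [-1.08, 1.24], [-1.95, 2.15], [-1.57, 1.53], [-3.14, 3.14]. Speed limits (rad/s): [2.57, 2.57, 3.14, 3.14, 3.14, 3.14].

INTERFACE

Orientations are given as [roll, pitch, yaw] about the fixed x, y, z axes, in that order (R = Rz(yaw) Ry(pitch) Rx(roll)).
In Python, from rig import r gives the robot as it stands.
- The arm moves only by the shell command python3 -m pendant 'ROWS' [FORCE]. ROWS is JSON, a list that holds one entry, the list of rows, each a list of 7 numbers: the shift along the tool's x, y, z normalised to -1 to 1, where 1 is 0.02 m, then the turn, a rotation vector about the tool's x, y, z normalised to -1 to 1, where 1 is 0.15 rad, then the closure in counts, from 0 (fully open) to 255 (shut). A call has 1 to 12 rows; each row shifts and turns the commanded pose from where the row before left it, along the tool's axes as they then stand; what a row does not reach is not made up. A row lasts 1/10 s, in which the tool goes at most 50 mm and 8.59 degrees, less where a joint would pass 70% of its speed; a pose out of reach is approached as far as the arm can. A call with a number of a shift or a turn outside -1 to 1 is refused whole. A call with a gripper value outside its range is refused whole. The fingers move at their own pace and stop on an object; FORCE is the grip in N (left out, the last holds). Time passes only in rows, so rows that do not move let the fingers close. It gives the time, the measured TCP pose, the force, the opening and the grip force at its end, in the units of the state.
- r.get_obs(): the state, without advancing time (a new reading comes with each control period).
- r.camera(name): name is "side" or "top"; returns a dict with "color" (420x560x3 uint8, blue, green, red), "fovy" (degrees; the focal length in pixels is half the picture's height over the tangent of half this angle, whatever the lens; pixels are square), "cx", "cy" (the principal point, pixels), "distortion" ([k1, k2, p1, p2, k3] as OpenCV has them; the pictures are not rectified), "rvec" (rotation vector, rad) and "tvec" (3), from world to camera coordinates, as OpenCV has them. Camera axes: x right, y down, z forward; pixel columns grow to the right and rows downward; lengths in m; the calibration is good to about 2 mm. A picture is of the moment at which its call begins. There is no depth.
- r.sign_off(): hands the job in; it is judged then, once.
The state is a dict: "t": time; "joints": joint angles; "dq": joint speeds; "tau": joint torques, N m; "tool_pos": TCP position; "tcp_rot": TCP orientation; "force": force on the tool from outside, world axes, zero at the start; "ft_torque": the same for the moment, N m; "finger_gap": opening from 0.0 (shut) to 1.0 (fully open); "grip_force": force on a finger pad.
Only numpy, scipy, OpenCV 4.12 (cv2) and the standard library are available. Lean on these libraries where they do the work, as an engineer would, in place of code of your own. Each camera call takes 0.05 s, during which the arm holds its last target. There are 200 camera calls.

## Working session

There is one attempt and no reset: what is moved stays moved. The work goes in short steps, Python scripts to look and compute and a shell command to move; the robot and the scene stay as the last step left them, time stands still between calls to the robot, and variables do not carry over. Pictures are saved under pics/ and viewed, at most 10 in all, crops included, and the job is handed in when it is done.

```bash
mkdir -p pics; ls
cat > h.py <<'E'
import numpy as np,cv2
from rig import r
def cam(n,save=None):
    c=r.camera(n); 
    if save: cv2.imwrite('pics/'+save,c['color'])
    h=c['color'].shape[0]; f=h/2/np.tan(np.radians(c['fovy'])/2)
    c['K']=np.array([[f,0,c['cx']],[0,f,c['cy']],[0,0,1.]]); c['D']=np.array(c['distortion'],float)
    c['R']=cv2.Rodrigues(np.array(c['rvec'],float))[0]; c['t']=np.array(c['tvec'],float)
    return c
def ray(c,p):
    u=cv2.undistortPoints(np.array(p,float).reshape(-1,1,2),c['K'],c['D']).reshape(-1,2)
    d=np.c_[u,np.ones(len(u))]@c['R']; return -c['R'].T@c['t'],d
def onz(c,p,z):
    o,d=ray(c,p); return o+d*((z-o[2])/d[:,2])[:,None]
def proj(c,P):
    return cv2.projectPoints(np.array(P,float).reshape(-1,3),np.array(c['rvec'],float),c['t'],c['K'],c['D'])[0].reshape(-1,2)
E
python3 - <<'E'
from h import *
for n in('side','top'):
    c=cam(n,n+'0.png'); print(n,-c['R'].T@c['t'],c['fovy'])
print(r.get_obs())
E
```

```text
pics
side [0.38931033 1.143175   0.94045388] 53.21910865770814
top [0.28281427 0.0721458  1.14456672] 55.98003772398518
{'t': 0.1, 'joints': array([ 1.07663325e+00,  2.77079193e-01, -2.77579528e-02,  1.26801225e+00,
       -1.65198577e-06,  1.46740802e+00]), 'dq': array([ 0.00182954, -0.00181583,  0.00509571, -0.00014238, -0.00136007,
        0.00252677]), 'tau': array([ 5.10604150e-04, -4.46706748e+01,  2.96129322e+01,  8.45327508e-03,
       -8.26510768e-05,  1.84196061e-06]), 'tool_pos': array([0.23772652, 0.577248  , 0.23025101]), 'tcp_rot': array([-3.13955038e+00, -2.10241838e-04,  2.75081767e+00]), 'force': array([ 0.31069272, -0.79670766,  0.02062092]), 'ft_torque': array([-0.00198839, -0.02807625,  0.00629031]), 'grip_force': 0.0, 'finger_gap': 1.0027354128131656}
```

View pics/side0.png

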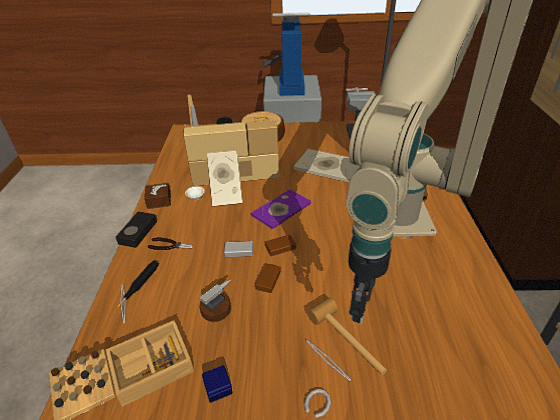

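View pics/top0.png

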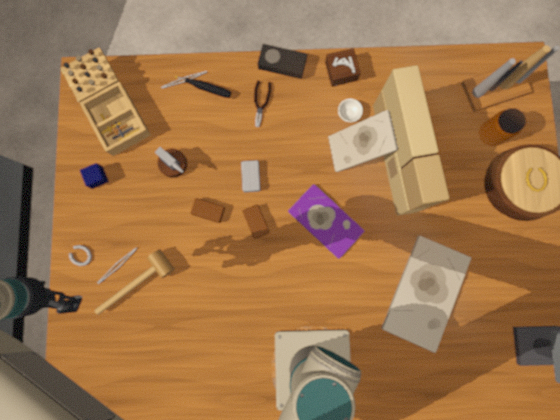

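Top view: the grey steel block is at (251,176), with brown lookalikes at (208,210) and (257,221). There are three board-like things: the pale leaning one at (363,140), the purple one at (326,221), and a larger pale slab at (428,293). The leaning one is the non-purple smaller one, so it is meant. The dish is at (350,110), the pliers at (262,100) and the anvil at (172,162). I'll confirm with a crop and measure.

Run:
```python
from h import *
t=cv2.imread('pics/top0.png');s=cv2.imread('pics/side0.png')
a=cv2.resize(t[60:220,230:450],(0,0),fx=3.6,fy=3.6,interpolation=cv2.INTER_CUBIC)
cv2.imwrite('pics/crop0.png',a)
b=cv2.resize(s[115:265,170:290],(0,0),fx=4,fy=4,interpolation=cv2.INTER_CUBIC)
cv2.imwrite('pics/crop1.png',b)
```

```text
(no output)
```

View pics/crop0.png

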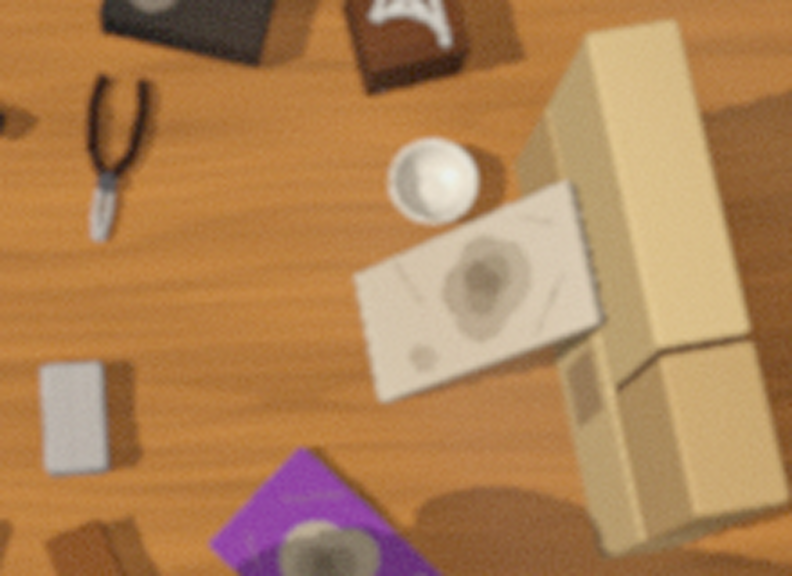

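View pics/crop1.png

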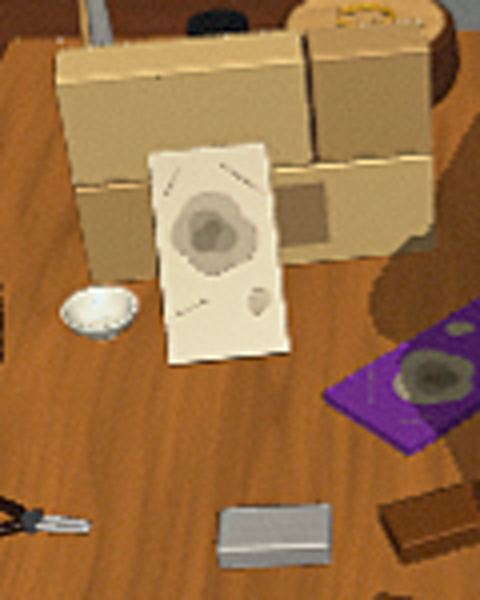

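Confirmed: the leaning pale board (crop foot corners (356,274) and (381,402)) and the grey steel block (corners (40,366) to (107,470)) are the ones meant.

```bash
cat > m.py <<'E'
from h import *
def block(c,z=.024,box=None):
    hsv=cv2.cvtColor(c['color'],cv2.COLOR_BGR2HSV); m=((hsv[...,1]<45)&(hsv[...,2]>110)).astype(np.uint8)
    return m
E
python3 - <<'E'
from h import *
c=cam('top'); s=cam('side')
T=lambda L:[(230+x/3.6,60+y/3.6) for x,y in L]
S=lambda L:[(170+x/4,115+y/4) for x,y in L]
np.set_printoptions(precision=4,suppress=True)
w=onz(c,T([(587,37),(695,515)]),.228); print('walltop',w)
w2=onz(c,T([(605,553)]),0); print('wallbase',w2, onz(s,S([(95,282),(432,245)]),0),'top side',onz(s,S([(60,85),(430,52)]),.228))
print('wall',np.linalg.norm(w[1]-w[0]),np.arctan2(*(w[0]-w[1])[1::-1]))
f=onz(c,T([(356,274),(381,402)]),.0092);print('foot',f,np.linalg.norm(f[1]-f[0]),np.arctan2(*(f[0]-f[1])[1::-1]))
f=onz(s,S([(168,362),(289,353)]),.0092);print('foot side',f)
hd=onz(c,T([(570,180),(605,322)]),.1506);print('head',hd,np.linalg.norm(hd[0]-hd[1]),np.arctan2(*(hd[0]-hd[1])[1::-1]))
b=onz(c,T([(40,366),(101,361),(107,470),(46,474)]),.024);print('block',b,b.mean(0),[np.linalg.norm(b[i]-b[i-1]) for i in range(4)],np.arctan2(*((b[0]+b[1]-b[2]-b[3])[1::-1])))
b=onz(s,S([(221,510),(330,505),(330,546),(220,551)]),.024);print('block side',b,b.mean(0))
print('dish',onz(c,T([(433,181)]),.028),'pliers',onz(c,T([(100,237),(107,178),(102,80),(145,85)]),.006),'purple',onz(c,T([(305,450),(212,545)]),.02),'anv',onz(c,[(172,162)],0.0),'brown',onz(c,T([(48,545),(97,522)]),.024))
E
```

```text
walltop [[ 0.7509 -0.2099  0.228 ]
 [ 0.4199 -0.2581  0.228 ]]
wallbase [[ 0.425  -0.2656  0.    ]] [[ 0.7549 -0.2122  0.    ]
 [ 0.4234 -0.2651  0.    ]] top side [[ 0.7477 -0.1919  0.228 ]
 [ 0.4184 -0.2397  0.228 ]]
wall 0.33446029091563556 0.14464219170508927
foot [[ 0.6616 -0.0739  0.0092]
 [ 0.5529 -0.0895  0.0092]] 0.10982282005074025 0.14293508710790956
foot side [[ 0.6633 -0.0687  0.0092]
 [ 0.5535 -0.0785  0.0092]]
head [[ 0.6805 -0.2142  0.1506]
 [ 0.5732 -0.2324  0.1506]] 0.10878055577411118 0.1681259792550714
block [[0.5873 0.1869 0.024 ]
 [0.5899 0.1373 0.024 ]
 [0.5    0.1342 0.024 ]
 [0.4981 0.1832 0.024 ]] [0.5438 0.1604 0.024 ] [np.float64(0.08919146549176883), np.float64(0.04961627683778249), np.float64(0.0899975795766935), np.float64(0.049037605005783594)] 0.03773074748875254
block side [[0.5907 0.1474 0.024 ]
 [0.5031 0.1441 0.024 ]
 [0.5006 0.1914 0.024 ]
 [0.5866 0.1945 0.024 ]] [0.5453 0.1694 0.024 ]
dish [[ 0.7322 -0.1378  0.028 ]] pliers [[0.7011 0.1372 0.006 ]
 [0.7524 0.1304 0.006 ]
 [0.8394 0.1329 0.006 ]
 [0.8337 0.0966 0.006 ]] purple [[ 0.5126 -0.0252  0.02  ]
 [ 0.4376  0.0518  0.02  ]] anv [[0.5989 0.3961 0.    ]] brown [[0.4406 0.1824 0.024 ]
 [0.4581 0.143  0.024 ]]
```

```bash
cat > plan.py <<'E'
import sys,numpy as np
from rig import r
from scipy.spatial.transform import Rotation as Ro
x,y,z,yaw=map(float,sys.argv[1:5])
o=r.get_obs(); R0=Ro.from_euler('xyz',o['tcp_rot']); R1=Ro.from_euler('xyz',[np.pi,0,yaw])
np.set_printoptions(precision=2,suppress=True)
print('pos',np.round(o['tool_pos'],4),'rot',o['tcp_rot'],'t',o['t'],'q6',o['joints'][5])
print('turn',(R0.inv()*R1).as_rotvec()/.15)
print('shift after turn',R1.inv().apply(np.array([x,y,z])-o['tool_pos'])/.02)
E
python3 plan.py .544 .1605 .10 3.18
```

```text
pos [0.24 0.58 0.23] rot [-3.14 -0.    2.75] t 0.2 q6 1.4674077976055218
turn [-0.01 -0.   -2.86]
shift after turn [-14.5  -21.42   6.53]
```

```bash
python3 -m pendant '[[[0,0,0,0,0,-0.95,0],[0,0,0,0,0,-0.95,0],[0,0,0,0,0,-0.96,0],[-0.66,-1,0.1,0,0,0,0],[-0.66,-1,0.1,0,0,0,0],[-0.66,-1,0.2,0,0,0,0],[-0.66,-1,0.2,0,0,0,0],[-0.66,-1,0.2,0,0,0,0],[-0.66,-1,0.2,0,0,0,0],[-0.66,-1,0.2,0,0,0,0],[-0.66,-1,0.2,0,0,0,0],[-0.66,-1,0.2,0,0,0,0]]]' 60
python3 -m pendant '[[[-0.66,-1,0.3,0,0,0,0],[-0.66,-1,0.3,0,0,0,0],[-0.66,-1,0.3,0,0,0,0],[-0.66,-1,0.4,0,0,0,0],[-0.66,-1,0.4,0,0,0,0],[-0.66,-1,0.4,0,0,0,0],[-0.66,-1,0.4,0,0,0,0],[-0.66,-1,0.5,0,0,0,0],[-0.66,-1,0.5,0,0,0,0],[-0.66,-1,0.5,0,0,0,0],[-0.66,-1,0.5,0,0,0,0],[-0.66,-1,0.5,0,0,0,0]]]'
python3 -m pendant '[[[0,0,0,0,0,0,0],[0,0,0,0,0,0,0]]]'
python3 plan.py .544 .1605 .004 3.18
```

```text
t: 1.4
tool_pos: [0.364, 0.4016, 0.199]
tcp_rot: [-3.141, -0.0, -3.103]
force: [0.2, -0.0, 0.6]
finger_gap: 1.002
grip_force: 0.0
t: 2.6
tool_pos: [0.5315, 0.1679, 0.0988]
tcp_rot: [3.142, -0.0, -3.103]
force: [0.1, 0.0, 0.6]
finger_gap: 0.998
grip_force: 0.0
t: 2.8
tool_pos: [0.5307, 0.1685, 0.099]
tcp_rot: [3.141, -0.001, -3.104]
force: [-0.3, -0.4, 1.0]
finger_gap: 0.999
grip_force: 0.0
pos [0.53 0.17 0.1 ] rot [ 3.14 -0.   -3.1 ] t 2.8 q6 0.15398071051865947
turn [ 0.   -0.01 -0.01]
shift after turn [-0.65 -0.43  4.75]
```

```bash
python3 -m pendant '[[[-0.65,-0.42,0,0,0,0,0],[0,0,1,0,0,0,0],[0,0,1,0,0,0,0],[0,0,1,0,0,0,0],[0,0,1,0,0,0,0],[0,0,0.7,0,0,0,0],[0,0,0,0,0,0,0]]]'
python3 plan.py .544 .1605 .005 3.18
python3 -m pendant '[[[0,0,0,0,0,0,120],[0,0,0,0,0,0,160],[0,0,0,0,0,0,200],[0,0,0,0,0,0,255],[0,0,0,0,0,0,255],[0,0,0,0,0,0,255],[0,0,0,0,0,0,255]]]' 60
python3 -m pendant '[[[0,0,-1,0,0,0,255],[0,0,-0.5,0,0,0,255],[0,0,0,0,0,0,255]]]'
```

```text
t: 3.5
tool_pos: [0.543, 0.1609, 0.0036]
tcp_rot: [-3.141, -0.003, -3.103]
force: [-1.0, -0.2, 0.0]
finger_gap: 0.999
grip_force: 0.0
pos [0.54 0.16 0.  ] rot [-3.14 -0.   -3.1 ] t 3.5 q6 0.13503779983607878
turn [-0.   -0.02  0.  ]
shift after turn [-0.05 -0.02 -0.07]
t: 4.2
tool_pos: [0.5459, 0.1618, 0.0071]
tcp_rot: [3.14, 0.003, -3.103]
force: [-0.9, 2.2, 6.5]
finger_gap: 0.561
grip_force: 66.0
t: 4.5
tool_pos: [0.5451, 0.1608, 0.036]
tcp_rot: [-3.142, 0.002, -3.103]
force: [0.9, 0.6, -8.4]
finger_gap: 0.569
grip_force: 65.8
```

```bash
python3 plan.py .596 -.0075 .012 3.29
```

```text
pos [0.55 0.16 0.04] rot [-3.14  0.   -3.1 ] t 4.5 q6 0.13521327982244954
turn [-0.    0.01 -0.74]
shift after turn [-1.27 -8.7   1.2 ]
```

```bash
python3 -m pendant '[[[-0.14,-0.5,0,0,0,-0.37,255],[-0.14,-0.9,0,0,0,-0.37,255],[-0.14,-1,0,0,0,0,255],[-0.14,-1,0,0,0,0,255],[-0.14,-1,0,0,0,0,255],[-0.14,-1,0,0,0,0,255],[-0.14,-1,0,0,0,0,255],[-0.14,-1,0,0,0,0,255],[-0.15,-0.8,0,0,0,0,255],[0,-0.5,0,0,0,0,255],[0,0,0,0,0,0,255]]]'
python3 plan.py .596 -.0075 .008 3.29
```

```text
t: 5.6
tool_pos: [0.5933, -0.0092, 0.0348]
tcp_rot: [-3.142, -0.001, -2.994]
force: [-0.2, 0.8, -7.1]
finger_gap: 0.569
grip_force: 65.7
pos [ 0.59 -0.01  0.03] rot [-3.14 -0.   -2.99] t 5.6 q6 -0.27186275189222375
turn [-0.   -0.   -0.01]
shift after turn [-0.15  0.07  1.34]
```

```bash
python3 -m pendant '[[[-0.1,0.05,0.5,0,0,0,255],[0,0,0.5,0,0,0,255],[0,0,0.3,0,0,0,255],[0,0,0.05,0,0,0,255],[0,0,0,0,0,0,255]]]'
python3 -m pendant '[[[0,0,0,0,0,0,180],[0,0,0,0,0,0,100],[0,0,0,0,0,0,0],[0,0,0,0,0,0,0],[0,0,0,0,0,0,0],[0,0,0,0,0,0,0]]]'
python3 -m pendant '[[[0,0,-1,0,0,0,0],[0,0,-1,0,0,0,0],[0,0,-1,0,0,0,0],[0,1,-1,0,0,0,0],[0,1,0,0,0,1,0],[0,1,0,0,0,1,0],[0,1,0,0,0,1,0],[0,1,0,0,0,1,0],[0,1,0,0,0,1,0],[0,1,0,0,0,1,0],[0,0,0,0,0,1,0],[0,0,0,0,0,1,0]]]'
python3 - <<'E'
from h import *
c=cam('top','top1.png')
hsv=cv2.cvtColor(c['color'],cv2.COLOR_BGR2HSV)
cv2.imwrite('pics/crop2.png',cv2.resize(c['color'][60:220,230:450],(0,0),fx=3.6,fy=3.6,interpolation=cv2.INTER_CUBIC))
E
python3 plan.py .587 .06 .05 1.72
```

```text
t: 6.1
tool_pos: [0.5946, -0.0063, 0.0077]
tcp_rot: [3.141, -0.001, -2.992]
force: [0.2, 0.1, -7.8]
finger_gap: 0.566
grip_force: 65.7
t: 6.7
tool_pos: [0.5958, -0.0069, 0.0089]
tcp_rot: [-3.141, 0.001, -2.992]
force: [-0.1, 0.7, -0.6]
finger_gap: 1.001
grip_force: 0.0
t: 7.9
tool_pos: [0.6186, 0.1268, 0.0884]
tcp_rot: [3.141, 0.0, 2.086]
force: [0.4, -0.9, -0.6]
finger_gap: 1.002
grip_force: 0.0
pos [0.62 0.13 0.09] rot [3.14 0.   2.08] t 7.95 q6 1.1596381721047497
turn [0.   0.   2.41]
shift after turn [-3.06 -2.05  1.92]
```

View pics/crop2.png

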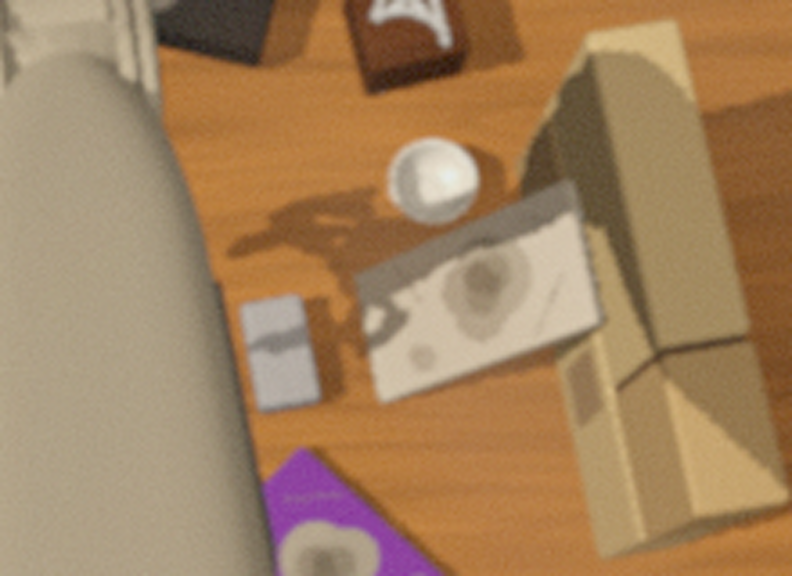

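The block is set down square about 50 mm in front of the board's foot. Block corners in the crop are (242,304), (299,295), (320,403) and (261,411), and the board has not moved.

```bash
python3 - <<'E'
from h import *
c=cam('top')
T=lambda L:[(230+x/3.6,60+y/3.6) for x,y in L]
b=onz(c,T([(242,304),(299,295),(320,403),(261,411)]),.024);m=b.mean(0);e=b[0]+b[1]-b[2]-b[3]
f=onz(c,T([(356,274),(381,402)]),.0092).mean(0)
X=np.array([np.cos(.148),np.sin(.148),0]);N=np.array([-X[1],X[0],0])
print(m,np.arctan2(e[1],e[0]),'rel foot along,out',(m-f)@X,(m-f)@N)
E
python3 plan.py .586 .057 .012 1.72
```

```text
[ 0.59231077 -0.00810023  0.024     ] 0.14279468205958454 rel foot along,out -0.0038846241912121097 0.07499018000536099
pos [0.62 0.13 0.09] rot [-3.14 -0.    2.09] t 8.0 q6 1.1493893963330624
turn [-0.    0.    2.48]
shift after turn [-3.19 -2.11  3.81]
```

```bash
python3 -m pendant '[[[-1,-0.7,0,0,0,0.83,100],[-1,-0.7,0,0,0,0.83,110],[-1,-0.8,0,0,0,0.82,120],[-0.2,0,0,0,0,0,120],[0,0,1,0,0,0,120],[0,0,1,0,0,0,120],[0,0,1,0,0,0,120],[0,0,0.8,0,0,0,120],[0,0,0,0,0,0,120]]]'
python3 plan.py .584 .056 .012 1.719
```

```text
t: 8.9
tool_pos: [0.5991, 0.0509, 0.0099]
tcp_rot: [-3.137, -0.001, 1.723]
force: [-0.6, 0.2, 0.3]
finger_gap: 0.527
grip_force: 0.0
pos [0.6  0.05 0.01] rot [-3.14 -0.    1.72] t 8.9 q6 1.3961606989064932
turn [-0.03 -0.01  0.02]
shift after turn [ 0.36 -0.71 -0.1 ]
```

```bash
python3 -m pendant '[[[0,-0.7,-0.1,0,0,0,120],[0,0,0,0,0,0,120],[-0.4,0,0,0,0,0,120],[-0.4,0,0,0,0,0,120],[-0.4,0,0,0,0,0,120],[-0.4,0,0,0,0,0,120],[-0.4,0,0,0,0,0,120],[-0.4,0,0,0,0,0,120]]]'
python3 -m pendant '[[[-0.4,0,0,0,0,0,120],[-0.4,0,0,0,0,0,120],[-0.4,0,0,0,0,0,120],[-0.4,0,0,0,0,0,120],[0,0,0,0,0,0,120]]]'
python3 plan.py .6086 -.0902 .012 1.719
```

```text
t: 9.7
tool_pos: [0.5952, 0.0028, 0.0151]
tcp_rot: [3.14, -0.007, 1.72]
force: [-0.5, 7.1, 3.6]
finger_gap: 0.528
grip_force: 4.0
t: 10.2
tool_pos: [0.5994, -0.0261, 0.0151]
tcp_rot: [3.139, -0.013, 1.721]
force: [-2.6, 15.1, 6.8]
finger_gap: 0.532
grip_force: 7.3
pos [ 0.6  -0.03  0.02] rot [ 3.14 -0.01  1.72] t 10.2 q6 1.26287577478531
turn [ 0.02 -0.09  0.01]
shift after turn [-3.24 -0.02  0.16]
```

```bash
python3 -m pendant '[[[-0.25,0,0.05,0,0,0,120],[-0.25,0,0.05,0,0,0,120],[-0.25,0,0,0,0,0,120],[-0.25,0,0,0,0,0,120],[-0.25,0,0,0,0,0,120],[-0.25,0,0,0,0,0,120],[-0.25,0,0,0,0,0,120],[-0.25,0,0,0,0,0,120]]]'
python3 - <<'E'
from h import *
c=cam('side'); cv2.imwrite('pics/crop3.png',cv2.resize(c['color'][115:265,150:330],(0,0),fx=4,fy=4,interpolation=cv2.INTER_CUBIC))
E
python3 plan.py .6086 -.0902 .012 1.719
```

```text
t: 11.0
tool_pos: [0.6061, -0.064, 0.0146]
tcp_rot: [3.137, -0.015, 1.723]
force: [-3.0, 18.3, 14.9]
finger_gap: 0.532
grip_force: 9.5
pos [ 0.61 -0.07  0.01] rot [ 3.14 -0.01  1.72] t 11.05 q6 1.1997337679719748
turn [ 0.03 -0.09  0.02]
shift after turn [-1.24 -0.07  0.13]
```

View pics/crop3.png

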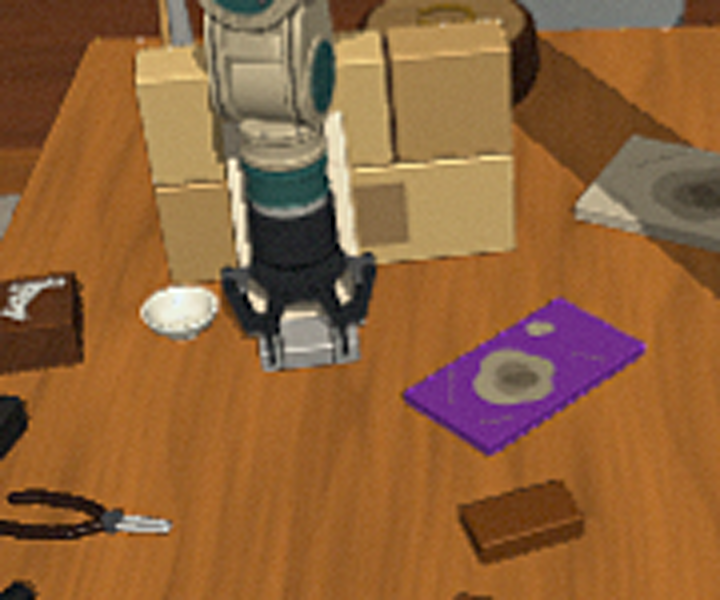

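Side view: the fingers stand behind the block's room face near both ends ((268,360) and (345,355)), pushing squarely. The dish at (180,312) is clear. I'll continue the push.

```bash
python3 -m pendant '[[[-0.25,0,-0.1,0,0,0,120],[-0.25,0,-0.1,0,0,0,120],[-0.25,0,0,0,0,0,120],[-0.2,0,0,0,0,0,120],[-0.1,0,0,0,0,0,120],[0,0,0,0,0,0,120]]]'
python3 plan.py .6086 -.0902 .012 1.719
```

```text
t: 11.65
tool_pos: [0.6075, -0.0889, 0.0156]
tcp_rot: [-3.141, -0.007, 1.72]
force: [-0.5, 6.2, -1.4]
finger_gap: 0.531
grip_force: 3.4
pos [ 0.61 -0.09  0.02] rot [-3.14 -0.01  1.72] t 11.65 q6 1.167949745527984
turn [-0.   -0.05  0.01]
shift after turn [-0.07  0.04  0.18]
```

```bash
python3 -m pendant '[[[0.2,0,0,0,0,0,120],[0.5,0,0,0,0,0,120],[1,0,0,0,0,0,120],[1,0,0,0,0,0,120],[1,0,-1,0,0,0,120],[1,0,-1,0,0,0,120],[1,0,-1,0,0,0,120],[1,0,-1,0,0,0,120],[1,0,-1,0,0,0,120],[1,0,0,0,0,0,120],[1,0,0,0,0,0,120],[1,0,0,0,0,0,120]]]'
python3 -m pendant '[[[1,0,0,0,0,0,120],[1,0,0,0,0,0,120],[0,0,0,0,0,0,120],[0,0,0,0,0,0,120]]]'
python3 - <<'E'
from h import *
c=cam('side'); d=cam('top','top2.png'); cv2.imwrite('pics/side2.png',c['color'])
a=cv2.resize(c['color'][120:220,175:275],(0,0),fx=4,fy=4,interpolation=cv2.INTER_CUBIC)
b=cv2.resize(d['color'][90:190,315:415],(0,0),fx=4,fy=4,interpolation=cv2.INTER_CUBIC)
cv2.imwrite('pics/crop4.png',np.hstack([a,b]))
E
```

```text
t: 12.85
tool_pos: [0.5771, 0.1213, 0.1171]
tcp_rot: [3.14, 0.001, 1.719]
force: [0.5, 0.1, 0.1]
finger_gap: 0.529
grip_force: 0.0
t: 13.25
tool_pos: [0.571, 0.1602, 0.1166]
tcp_rot: [3.141, 0.001, 1.72]
force: [1.0, -0.6, 0.4]
finger_gap: 0.531
grip_force: 0.0
```

View pics/crop4.png

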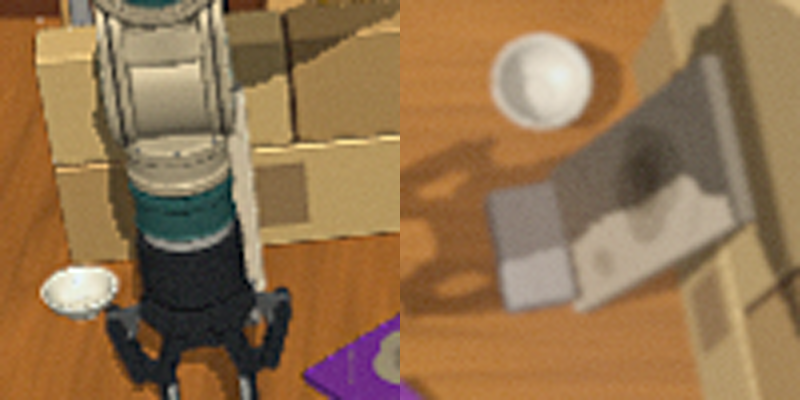

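Top view: the block (right crop, corners (490,190), (552,182), (578,300) and (507,310)) lies against the board's foot, which runs from (552,180) to (580,310). The board's head is on the bricks at (712,55) to (750,218). The dish is unmoved.

Run:
```python
from h import *
d=cam('top')
T=lambda L:[(315+(x-400)/4,90+y/4) for x,y in L]
X=np.array([np.cos(.148),np.sin(.148),0]);N=np.array([-X[1],X[0],0]);W=np.array([.588,-.2365,0])
def rep(n,p):
    e=p[0]-p[-1]; print(n,'along',(p-W)@X*1e3,'out',(p-W)@N*1e3,'ang',np.arctan2(e@N,e@X))
rep('block board-side',onz(d,T([(552,182),(578,300)]),.024))
rep('block room-side',onz(d,T([(490,190),(507,310)]),.024))
rep('foot',onz(d,T([(552,180),(580,310)]),.004))
rep('head front',onz(d,T([(702,62),(739,222)]),.192))
rep('head back',onz(d,T([(713,55),(750,217)]),.188))
rep('dish',onz(d,T([(542,80)]),.028))
```

```text
block board-side along [81.41459126 -8.90689426] out [82.82880096 81.92517923] ang 0.01000417097378142
block room-side along [83.51223715 -7.13334205] out [128.61885973 133.92428127] ang -0.05846259448311066
foot along [ 88.95975522 -12.16537682] out [77.74853105 77.20578576] ang 0.00536701482779943
head front along [ 90.7548898  -14.96744757] out [14.85965387 14.32207321] ang 0.0050847912660128775
head back along [ 95.50658023 -12.01959482] out [5.66681176 5.51659628] ang 0.0013970122107581813
dish along [157.94042136] out [75.55571981] ang 0.0
```

```bash
python3 -c "
from rig import r
print(r.sign_off())"
```

```text
the job is handed in; nothing more can be done
None
```

The job is handed in: in the last top-camera picture the board leans at about 70 degrees with its head on the bricks and the steel block sits square against its foot, near the middle; I saw no sign that the dish, pliers or anvil moved, but no verdict was returned.

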